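# Make up two practical kits at the lab bench

### The arm

A 6-joint arm with a two-finger parallel gripper is mounted at the origin on the work surface. World frame = base frame: x ahead of the robot, y to its left, z up, the work surface at z = 0. Lengths are in m, angles in rad, forces in N, time in s.
With the tool pointing down it reaches from about 0.35 to 0.975 m from the base axis. Payload 4.9 kg.
Tool frame: the origin (TCP) lies midway between the tips of the shut fingers; the grasp point (between the pads) lies 19 mm behind it; z points along the fingers, y is the line along which they close (so a half turn about z gives the same grasp; the last joint's range is limited). The gripper opens to 85 mm and grips with 20 to 120 N. Pads are 22 mm wide; open, the fingers measure 114 mm over their backs; the gripper's body (76 mm by 85 mm) begins 54 mm behind the grasp point. The pads swing forward as they close: fully open they stand 13 mm farther back than shut.
Start: joints at [-1.317, 0.053, 1.613, -0, 1.476, -0.119], TCP at [0.228, -0.582, 0.231] pointing down, gripper open.
Joint ranges: [-3.01, 3.01], [-1.01, 2.22], [0.06, 2.58], [-1.02, 4.17], [0.09, 2.62], [-3.14, 3.14]. Speed limits (rad/s): [2.57, 2.57, 3.14, 3.14, 3.14, 3.14].

### API

Orientations are given as a rotation vector (axis times angle).
In Python, from station import ctrl, optics, job gives the robot as it stands.
- The arm moves only by the shell command python3 -m jog 'ROWS' [OPENING] [FORCE]. ROWS is JSON, a list of rows, each a list of 2 entries, a list of its own where there are three numbers: the shift along the tool's x, y, z in m, then the turn, a rotation vector about the tool's x, y, z in rad. A call has 1 to 5 rows; each row is the pose to reach, as a shift and turn from the pose commanded when the call began, along the tool's axes at that moment; what a row does not reach only later rows make up. A row lasts 1/10 s, in which the tool goes at most 50 mm and 8.59 degrees, less where a joint would pass 70% of its speed; a pose out of reach is approached as far as the arm can. A call with a gripper value outside its range is refused whole. OPENING is the opening, from 0 (shut) to 1 (fully open), set as the call begins (- or left out, the last holds). The fingers move at their own pace and stop on an object; FORCE is the grip in N (left out, the last holds). Time passes only in rows, so rows that repeat a pose let the fingers close. It gives the time, the measured TCP pose, the force, the opening and the grip force at its end, in the units of the state.
- ctrl.get_obs(): the state, without advancing time (a new reading comes with each control period).
- optics.get_image(name): name is "scene" or "top"; returns a dict with "image" (480x640x3 uint8, blue, green, red), "fx", "fy", "cx", "cy" (pixels), "rvec" (rotation vector, rad) and "tvec" (3), from world to camera coordinates, as OpenCV has them. Camera axes: x right, y down, z forward; pixel columns grow to the right and rows downward; lengths in m; the calibration is good to about 2 mm. A picture is of the moment at which its call begins. There is no depth.
- job.finish_job(): hands the job in; it is judged then, once.
The state is a dict: "t": time; "q": joint angles; "dq": joint speeds; "effort": joint torques, N m; "tool_pos": TCP position; "tool_rot": TCP orientation; "contact_force": force on the tool from outside, world axes, zero at the start; "wrist_torque": the same for the moment, N m; "opening": finger opening in m; "grip_force": force on a finger pad.
Only numpy, scipy, OpenCV 4.12 (cv2) and the standard library are available. Lean on these libraries where they do the work, as an engineer would, in place of code of your own. Each camera call takes 0.05 s, during which the arm holds its last target. There are 200 camera calls.

### The job

Make up the two kits for the next lab class: the blue tray gets the amber bottle with the white cap and the green slide mailer, and the white tray gets the foil-capped flask, the brass weight and the red-lidded pot. Stand each thing upright on the tray floor in a compartment of its own (any compartment of the right tray), setting it down rather than dropping it. Leave the spares (black-capped bottle, orange mailer, yellow-lidded pot) standing where they are.

Things in the scene. Friction and masses are not known exactly. Their poses are not given: they have to be found in the camera images.
- blue_tray: blue plastic tray (the staining kit), fixed to the bench left or right of the stock. 226 mm along its x (points roughly away from the robot, within 17 degrees), 78 mm along its y; floor 3 mm thick; walls and dividers 4 mm thick, tops 12 mm above the bench. Three compartments 70 x 70 mm inside, centres at x = -74, 0, +74 mm, y = 0. Origin: centre of its underside, at z = 0
- white_tray: white plastic tray (the weighing kit), fixed to the bench left or right of the stock. 226 mm along its x (points roughly away from the robot, within 17 degrees), 78 mm along its y; floor 3 mm thick; walls and dividers 4 mm thick, tops 12 mm above the bench. Three compartments 70 x 70 mm inside, centres at x = -74, 0, +74 mm, y = 0. Origin: centre of its underside, at z = 0
- white_cap_bottle_mid (a point): small amber glass bottle with a white screw cap, standing upright, loose; goes into the blue tray. 75 mm tall: round body 42 mm across up to 50 mm above its underside, then a shoulder, and the cap (26 mm across) from 57 to 75 mm. About 90 g. This point is on its axis, half-way up (37.5 mm above its underside); z is up
- green_mailer_mid (a point): green plastic slide mailer (a narrow upright box), standing on end, loose; goes into the blue tray. 40 mm along its x, 28 mm along its y, 74 mm tall, straight sides; starts turned up to about 35 degrees either way. About 70 g. This point is at its centre, 37 mm above its underside
- flask_mid (a point): small conical glass flask, empty, with a rigid silvery foil cap; loose, upright; goes into the white tray. 78 mm tall: base 51 mm across, sloping in to a 23 mm neck at 46 mm above its underside; cap 27 mm across from 56 to 78 mm. Grip the cap (its middle is 28 mm above this point): fingers slip on the cone. About 60 g. Point on its axis, half-way up (39 mm above its underside)
- brass_weight_mid (a point): brass 500 g balance weight, standing upright, loose; goes into the white tray. Round body 38 mm across up to 50 mm above its underside, then a thin neck (14 mm) and a knob (24 mm across) from 60 to 70 mm. This point is on its axis, half-way up (35 mm above its underside); z is up
- red_pot_mid (a point): white plastic specimen pot with a flat red lid, standing upright, loose; goes into the white tray. Straight round side, 48 mm across the lid and 47 mm below it, 56 mm tall, lid is the top 14 mm. About 60 g. This point is on its axis, half-way up (28 mm above its underside); z is up
- black_cap_bottle_mid (a point): small amber glass bottle with a black screw cap, standing upright, loose; a spare, to be left where it stands. 75 mm tall: round body 42 mm across up to 50 mm above its underside, then a shoulder, and the cap (26 mm across) from 57 to 75 mm. About 90 g. This point is on its axis, half-way up (37.5 mm above its underside); z is up
- orange_mailer_mid (a point): orange plastic slide mailer (a narrow upright box), standing on end, loose; a spare, to be left where it stands. 40 mm along its x, 28 mm along its y, 74 mm tall, straight sides; starts turned up to about 35 degrees either way. About 70 g. This point is at its centre, 37 mm above its underside
- yellow_pot_mid (a point): white plastic specimen pot with a flat yellow lid, standing upright, loose; a spare, to be left where it stands. Straight round side, 48 mm across the lid and 47 mm below it, 56 mm tall, lid is the top 14 mm. About 60 g. This point is on its axis, half-way up (28 mm above its underside); z is up

How it is judged:
By the outcome, as a careful person would: the job done as asked, in the order asked, and still so for the second after the job is handed in, with the robot touching nothing.
It also fails if it takes over 128 s, if anything falls off the work surface, if the arm or the gripper's body presses on something with over 40 N, if the wrist force passes 120 N, or if a joint passes its speed limit or range.

## Working session

There is one attempt and no reset: what is moved stays moved. The work goes in short steps, Python scripts to look and compute and a shell command to move; the robot and the scene stay as the last step left them, time stands still between calls to the robot, and variables do not carry over. Pictures are saved under pics/ and viewed, at most 14 in all, crops included, and the job is handed in when it is done.

```bash
ls; mkdir -p pics; python3 - <<'E'
from station import ctrl, optics
import cv2,numpy as np
for n in("scene","top"):
    d=optics.get_image(n); cv2.imwrite(f"pics/{n}0.png",d["image"])
    R=cv2.Rodrigues(np.array(d["rvec"]))[0]; print(n,d["fx"],d["cx"],d["cy"],(-R.T@np.array(d["tvec"])).round(3),R.round(2).tolist())
o=ctrl.get_obs();print(o)
E
```

```text
pics
scene 524.9343889121138 326.83345536764637 232.99117380371993 [ 1.057 -0.347  0.619] [[0.57, 0.82, 0.01], [0.55, -0.37, -0.75], [-0.61, 0.43, -0.66]]
top 571.1373022338973 318.3542404177968 252.11001534810845 [ 0.367 -0.018  1.114] [[0.03, -1.0, -0.02], [-0.98, -0.02, -0.18], [0.18, 0.02, -0.98]]
{'t': 0.1, 'q': array([-1.31699308e+00,  5.32954886e-02,  1.61420266e+00,  1.84175662e-05,
        1.47600509e+00, -1.18964986e-01]), 'dq': array([ 0.00075902, -0.00033784, -0.00375382,  0.00032046, -0.00054765,
       -0.00025973]), 'effort': array([ 3.97815602e-04, -3.94908679e+01, -3.71360779e+01, -1.34661018e-04,
        3.94651172e-03,  2.19074968e-05]), 'tool_pos': array([ 0.22749972, -0.58149735,  0.23015562]), 'tool_rot': array([-3.08530855e+00, -5.81802467e-01,  1.73343589e-04]), 'contact_force': array([-0.01446536, -0.12205558, -0.54268642]), 'wrist_torque': array([-0.0278226 ,  0.02330764, -0.02130208]), 'grip_force': 0.0, 'opening': 0.08546330348443605}
```

View pics/top0.png

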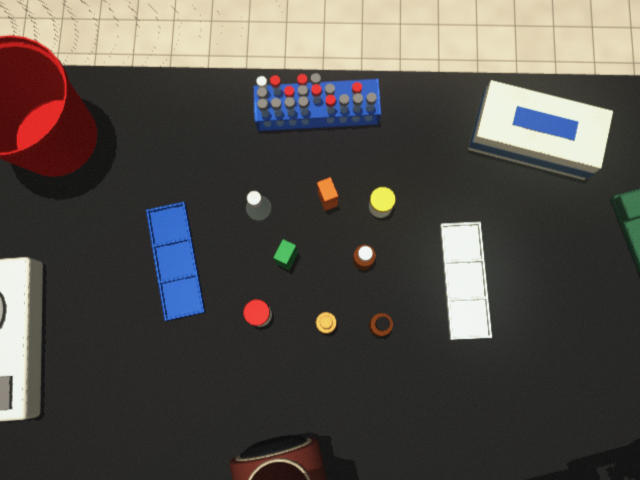

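View pics/scene0.png

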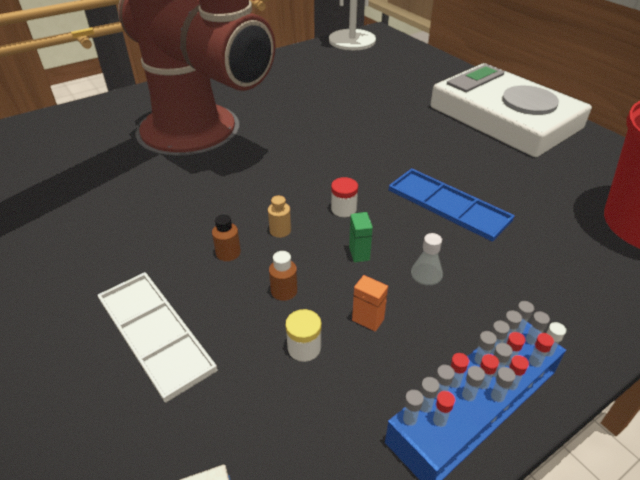

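The top view shows the blue tray at about (175,260) and the white tray at (466,280). The stock is the flask cap (254,198), green mailer (286,250), white cap (365,253), brass weight (326,321) and red lid (257,312). The spares are at (327,188), (382,198) and (381,324). In the scene view the same things are at the flask cap (432,241), green (361,225), white cap (282,261), knob (278,203) and red lid (344,187).

```bash
cat > h.py <<'E'
import cv2,numpy as np
from station import ctrl,optics
def ray(d,uv,z):
    R=cv2.Rodrigues(np.array(d["rvec"]))[0]; C=-R.T@np.array(d["tvec"]).ravel()
    uv=np.atleast_2d(uv).astype(float)
    v=np.c_[(uv[:,0]-d["cx"])/d["fx"],(uv[:,1]-d["cy"])/d["fy"],np.ones(len(uv))]@R
    return (C+v*((z-C[2])/v[:,2])[:,None])[:,:2]
def flood(d,seed,tol):
    im=cv2.GaussianBlur(d["image"],(3,3),0); m=np.zeros((482,642),np.uint8)
    cv2.floodFill(im.copy(),m,tuple(seed),0,(tol,)*3,(tol,)*3,8|(255<<8)|cv2.FLOODFILL_MASK_ONLY|cv2.FLOODFILL_FIXED_RANGE)
    return max(cv2.findContours(m[1:-1,1:-1],cv2.RETR_EXTERNAL,cv2.CHAIN_APPROX_NONE)[0],key=cv2.contourArea)[:,0]
def blob(d,seed,tol,z):
    p=ray(d,flood(d,seed,tol),z); (c,s,a)=cv2.minAreaRect((p*1000).astype(np.float32))
    return np.array(c).round(1),np.array(s).round(1),round(a,1)
E
python3 - <<'E'
from h import *
t=optics.get_image("top");s=optics.get_image("scene")
T=dict(flask=((254,198),.078),white=((365,252),.075),green=((286,250),.074),brass=((326,321),.070),red=((257,312),.056),orange=((327,188),.074),yellow=((382,198),.056))
S=dict(flask=(432,241),white=(282,260),red=(344,187),yellow=(303,325),brass=(278,202))
for k,(p,z) in T.items():
    for tol in(35,60):print(k,tol,*blob(t,p,tol,z))
for k,p in S.items(): print("scene",k,*blob(s,p,45,T[k][1]))
hsv=cv2.cvtColor(t["image"],cv2.COLOR_BGR2HSV)
for n,m,(x0,x1,y0,y1) in(("blue",cv2.inRange(hsv,(100,120,60),(125,255,255)),(130,220,190,335)),("white",cv2.inRange(hsv,(0,0,110),(180,60,255)),(425,510,205,355))):
    pts=np.argwhere(m[y0:y1,x0:x1])[:,::-1]+[x0,y0]
    for z in(0.0,.012):
        print(n,z,cv2.minAreaRect((ray(t,pts,z)*1000).astype(np.float32)))
# black bottle: cap annulus/outer shoulder
big=[cv2.resize(t["image"][295:355,355:415],(360,360),interpolation=2)]
big.append(cv2.resize(t["image"][175:235,230:290],(360,360),interpolation=2))
cv2.imwrite("pics/c1.png",np.hstack(big))
E
```

```text
flask 35 [658.2 132. ] [21.6 20.7] 2.7
flask 60 [658.3 131.1] [21.4 22.8] 1.3
white 35 [558.9 -79. ] [20.6 22.2] 1.4
white 60 [558. -79.] [22.6 22.1] 0.9
green 35 [557.9  70.5] [24.3 36.9] 65.8
green 60 [557.9  70.5] [26.  38.5] 65.8
brass 35 [429.7  -9.5] [32.5 30.9] 1.6
brass 60 [429.3  -9.7] [34.4 34.3] 73.3
red 35 [445.4 119.7] [42.4 44. ] 47.2
red 60 [445.4 119.7] [44.3 44.7] 1.6
orange 35 [679.5  -6. ] [37.3 25.3] 22.7
orange 60 [679.2  -5.7] [39.2 27.3] 23.2
yellow 35 [ 668.2 -111.2] [41.5 42.2] 1.3
yellow 60 [ 667.3 -112.1] [43.6 43.9] 0.7
scene flask [659.1 130.6] [23.5 22.9] 55.7
scene white [559.3 -80.4] [22.7 21.3] 55.7
scene red [445.3 118.6] [43.7 42.6] 55.8
scene yellow [ 667.9 -113.5] [44.9 44.6] 55.6
scene brass [431.1 -10.5] [20.5 19.3] 55.7
blue 0.0 ((548.4899291992188, 294.7572021484375), (231.41258239746094, 81.73479461669922), 13.991823196411133)
blue 0.012 ((546.536865234375, 291.3896484375), (228.9187469482422, 80.85400390625), 13.991823196411133)
white 0.0 ((524.8995361328125, -280.0166931152344), (229.95986938476562, 80.9572525024414), 4.2664923667907715)
white 0.012 ((523.2007446289062, -277.190185546875), (227.48167419433594, 80.08480072021484), 4.266506195068359)
```

View pics/c1.png

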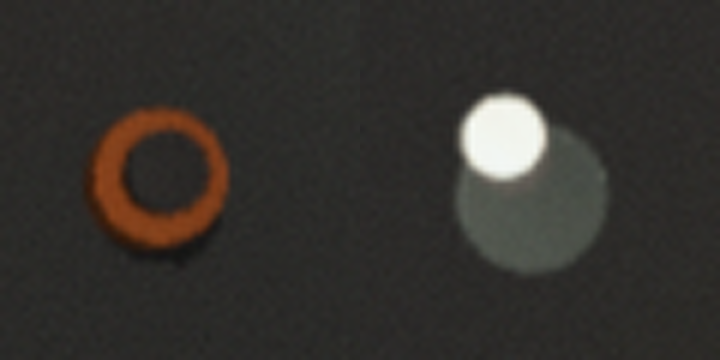

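The left crop shows the black-capped bottle's cap at pixel (382.8,323.7). The right crop shows the flask cap at (254,198), with the flask body beneath it. I have positions for everything, so I'll turn the tool square to the world and move over the white-capped bottle.

```bash
python3 -m jog '[[[0,0,0],[0,0,0.13]],[[0,0,0],[0,0,0.25]],[[0,0,0],[0,0,0.373]],[[0,0,0],[0,0,0.373]]]'
python3 -m jog '[[[0.02,-0.03,0],[0,0,0]],[[0.045,-0.07,0],[0,0,0]],[[0.07,-0.11,0],[0,0,0]],[[0.095,-0.15,0],[0,0,0]],[[0.12,-0.19,0],[0,0,0]]]' >/dev/null
python3 -m jog '[[[0.025,-0.04,0],[0,0,0]],[[0.05,-0.08,0],[0,0,0]],[[0.075,-0.12,0],[0,0,0]],[[0.1,-0.15,0],[0,0,0]],[[0.12,-0.18,0],[0,0,0]]]'
```

```text
t: 0.6
tool_pos: [0.2276, -0.5819, 0.2309]
tool_rot: [-3.141, -0.0, 0.0]
contact_force: [-1.1, -0.4, -0.2]
opening: 0.0854
grip_force: 0.0
t: 1.6
tool_pos: [0.4686, -0.2103, 0.2314]
tool_rot: [3.141, 0.006, 0.001]
contact_force: [1.0, -0.4, -0.4]
opening: 0.0853
grip_force: 0.0
```

```bash
python3 -m jog '[[[0.025,-0.035,0],[0,0,0]],[[0.05,-0.07,0],[0,0,0]],[[0.075,-0.105,0],[0,0,0]],[[0.091,-0.132,0],[0,0,0]],[[0.091,-0.132,0],[0,0,0]]]'
python3 -m jog '[[[0,0,0.02],[0,0,0]],[[0,0,0.05],[0,0,0]],[[0,0,0.08],[0,0,0]],[[0,0,0.1],[0,0,0]],[[0,0,0.1],[0,0,0]]]'
python3 - <<'E'
from h import *
o=ctrl.get_obs();print(o["tool_pos"],o["contact_force"])
for n in("top","scene"):cv2.imwrite(f"pics/{n}1.png",optics.get_image(n)["image"])
E
```

```text
t: 2.1
tool_pos: [0.5599, -0.0771, 0.2311]
tool_rot: [-3.141, -0.011, 0.0]
contact_force: [-0.1, -0.5, 0.3]
opening: 0.0854
grip_force: 0.0
t: 2.6
tool_pos: [0.5557, -0.0801, 0.1272]
tool_rot: [-3.14, -0.001, 0.012]
contact_force: [0.4, 0.1, 0.1]
opening: 0.0855
grip_force: 0.0
[ 0.55569836 -0.08013189  0.12721465] [0.39148509 0.10444145 0.13570474]
```

View pics/scene1.png

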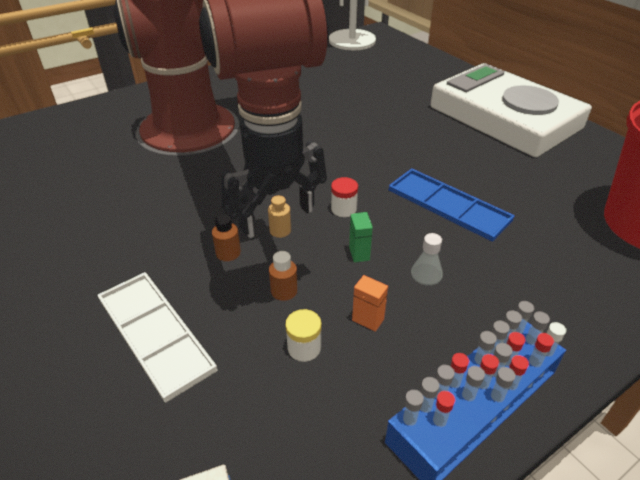

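The fingertips, at (250,230) and (310,205), are centred over the white cap at (282,260) and clear of the brass weight and the black-capped bottle. I'll go down and grip.

```bash
python3 -m jog '[[[0,0,0.02],[0,0,0]],[[0,0,0.05],[0,0,0]],[[0,0,0.08],[0,0,0]],[[0,0,0.105],[0,0,0]],[[0,0,0.113],[0,0,0]]]'
python3 -m jog '[[[0,0,0],[0,0,0]],[[0,0,0],[0,0,0]]]'
python3 -m jog '[[[0,0,0],[0,0,0]],[[0,0,0],[0,0,0]],[[0,0,0],[0,0,0]],[[0,0,0],[0,0,0]],[[0,0,0],[0,0,0]]]' 0 40
python3 -m jog '[[[0,0,0],[0,0,0]],[[0,0,0],[0,0,0]],[[0,0,0],[0,0,0]],[[0,0,0],[0,0,0]],[[0,0,0],[0,0,0]]]'

```

```text
t: 3.2
tool_pos: [0.558, -0.0802, 0.0173]
tool_rot: [-3.141, -0.0, 0.003]
contact_force: [-0.1, -0.8, -0.2]
opening: 0.0855
grip_force: 0.0
t: 3.4
tool_pos: [0.5604, -0.0807, 0.0205]
tool_rot: [3.141, -0.0, 0.005]
contact_force: [0.4, 0.5, -0.1]
opening: 0.0852
grip_force: 0.0
t: 3.9
tool_pos: [0.5596, -0.0803, 0.0195]
tool_rot: [3.141, -0.0, 0.003]
contact_force: [-1.4, 0.1, 5.8]
opening: 0.0409
grip_force: 40.9
t: 4.4
tool_pos: [0.5596, -0.0803, 0.0195]
tool_rot: [3.141, -0.0, 0.003]
contact_force: [-1.5, -0.5, 5.9]
opening: 0.041
grip_force: 40.9
```

```bash
python3 -m jog '[[[0,0,-0.01],[0,0,0]],[[0,0,-0.03],[0,0,0]],[[0,0,-0.06],[0,0,0]],[[0,0,-0.09],[0,0,0]],[[0,0,-0.11],[0,0,0]]]'
python3 -m jog '[[[-0.005,-0.02,0],[0,0,0]],[[-0.012,-0.05,0],[0,0,0]],[[-0.02,-0.085,0],[0,0,0]],[[-0.028,-0.12,0],[0,0,0]],[[-0.036,-0.155,0],[0,0,0]]]'
python3 -m jog '[[[-0.008,-0.035,0],[0,0,0]],[[-0.017,-0.07,0],[0,0,0]],[[-0.026,-0.105,0],[0,0,0]],[[-0.035,-0.14,0],[0,0,0]],[[-0.042,-0.17,0],[0,0,0]]]'
python3 -m jog '[[[-0.003,-0.015,0],[0,0,0]],[[-0.006,-0.03,0],[0,0,0]],[[-0.006,-0.03,0],[0,0,0]],[[-0.006,-0.03,0],[0,0,0]],[[-0.006,-0.03,0],[0,0,0]]]'

```

```text
t: 4.9
tool_pos: [0.5592, -0.0803, 0.1307]
tool_rot: [3.141, -0.0, 0.003]
contact_force: [0.1, -0.3, -0.7]
opening: 0.0409
grip_force: 40.6
t: 5.4
tool_pos: [0.5218, 0.0761, 0.1282]
tool_rot: [-3.142, 0.001, 0.001]
contact_force: [-0.1, 0.2, -1.0]
opening: 0.0408
grip_force: 40.6
t: 5.9
tool_pos: [0.4796, 0.2464, 0.1282]
tool_rot: [3.142, 0.001, -0.001]
contact_force: [-0.3, -0.2, -1.7]
opening: 0.0414
grip_force: 40.6
t: 6.4
tool_pos: [0.4751, 0.2739, 0.1282]
tool_rot: [3.141, -0.002, -0.0]
contact_force: [-0.8, -0.7, -0.2]
opening: 0.0406
grip_force: 40.7
```

```bash
python3 -m jog '[[[0,0,0.025],[0,0,0]],[[0,0,0.055],[0,0,0]],[[0,0,0.08],[0,0,0]],[[0,0,0.095],[0,0,0]],[[0,0,0.1],[0,0,0]]]'
python3 -m jog '[[[0,0,0.001],[0,0,0]],[[0,0,0.002],[0,0,0]],[[0,0,0.003],[0,0,0]],[[0,0,0.004],[0,0,0]],[[0,0,0.004],[0,0,0]]]'
python3 - <<'E'
from h import *
s=optics.get_image("scene")["image"];cv2.imwrite("pics/s2.png",cv2.resize(s[130:270,300:520],None,fx=3,fy=3))
E
```

```text
t: 6.9
tool_pos: [0.4738, 0.2737, 0.0264]
tool_rot: [3.14, -0.002, -0.005]
contact_force: [-1.1, -0.2, -1.1]
opening: 0.0409
grip_force: 40.7
t: 7.4
tool_pos: [0.4751, 0.2751, 0.0248]
tool_rot: [-3.141, 0.0, -0.001]
contact_force: [-0.4, -0.4, -1.2]
opening: 0.0404
grip_force: 40.7
```

View pics/s2.png

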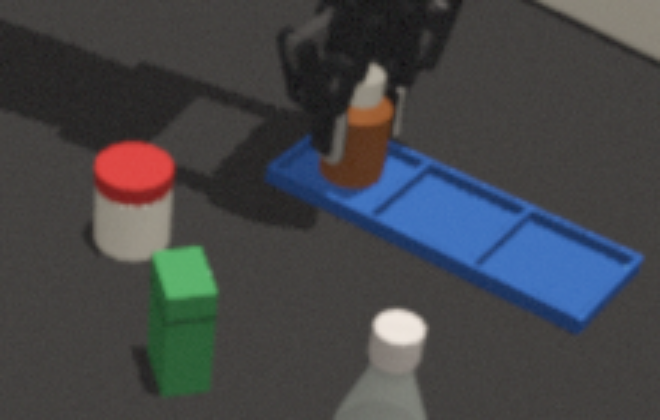

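The crop shows the bottle inside the near compartment, well centred, at about (355,170) in the crop. I'll creep down to contact.

```bash
python3 -m jog '[[[0,0,0.001],[0,0,0]],[[0,0,0.001],[0,0,0]],[[0,0,0.002],[0,0,0]],[[0,0,0.002],[0,0,0]],[[0,0,0.002],[0,0,0]]]'
python3 -m jog '[[[0,0,0.0005],[0,0,0]],[[0,0,0.0005],[0,0,0]],[[0,0,0.001],[0,0,0]],[[0,0,0.001],[0,0,0]]]'
```

```text
t: 7.95
tool_pos: [0.4749, 0.275, 0.0225]
tool_rot: [-3.142, 0.0, -0.0]
contact_force: [-0.6, 0.2, 1.5]
opening: 0.0409
grip_force: 40.8
t: 8.35
tool_pos: [0.475, 0.275, 0.0225]
tool_rot: [3.141, -0.0, -0.001]
contact_force: [-3.5, -1.1, 8.4]
opening: 0.0408
grip_force: 41.5
```

```bash
python3 -m jog '[[[0,0,0],[0,0,0]],[[0,0,0],[0,0,0]],[[0,0,0],[0,0,0]],[[0,0,0],[0,0,0]]]' 0.75
python3 -m jog '[[[0,0,-0.01],[0,0,0]],[[0,0,-0.03],[0,0,0]],[[0,0,-0.06],[0,0,0]],[[0,0,-0.09],[0,0,0]],[[0,0,-0.11],[0,0,0]]]'
python3 -m jog '[[[0.01,0.025,0],[0,0,0]],[[0.025,0.06,0],[0,0,0]],[[0.04,0.1,0],[0,0,0]],[[0.056,0.14,0],[0,0,0]],[[0.072,0.18,0],[0,0,0]]]'
python3 -m jog '[[[0.011,0.0245,0],[0,0,0.1]],[[0.011,0.0245,0],[0,0,0.2]],[[0.011,0.0245,0],[0,0,0.3]],[[0.011,0.0245,0],[0,0,0.422]],[[0.011,0.0245,0],[0,0,0.422]]]'
python3 - <<'E'
from h import *
t=optics.get_image("top");cv2.imwrite("pics/t3.png",cv2.resize(t["image"][150:360,130:430],None,fx=2.5,fy=2.5))
o=ctrl.get_obs();print(o["tool_pos"],o["tool_rot"])
E
```

```text
t: 8.75
tool_pos: [0.4747, 0.2748, 0.021]
tool_rot: [3.141, -0.0, -0.001]
contact_force: [0.8, -0.4, -0.6]
opening: 0.0641
grip_force: 0.0
t: 9.25
tool_pos: [0.4759, 0.2753, 0.1347]
tool_rot: [-3.14, 0.0, -0.006]
contact_force: [0.2, 0.0, 0.2]
opening: 0.064
grip_force: 0.0
t: 9.75
tool_pos: [0.5474, 0.0934, 0.1323]
tool_rot: [-3.141, -0.0, -0.002]
contact_force: [0.1, 0.4, 0.6]
opening: 0.064
grip_force: 0.0
t: 10.25
tool_pos: [0.558, 0.0702, 0.132]
tool_rot: [-3.072, 0.658, -0.001]
contact_force: [0.8, -0.6, 0.5]
opening: 0.064
grip_force: 0.0
[0.55792652 0.07032827 0.1319132 ] [-3.07244334e+00  6.54787069e-01 -1.05381976e-03]
```

View pics/t3.png

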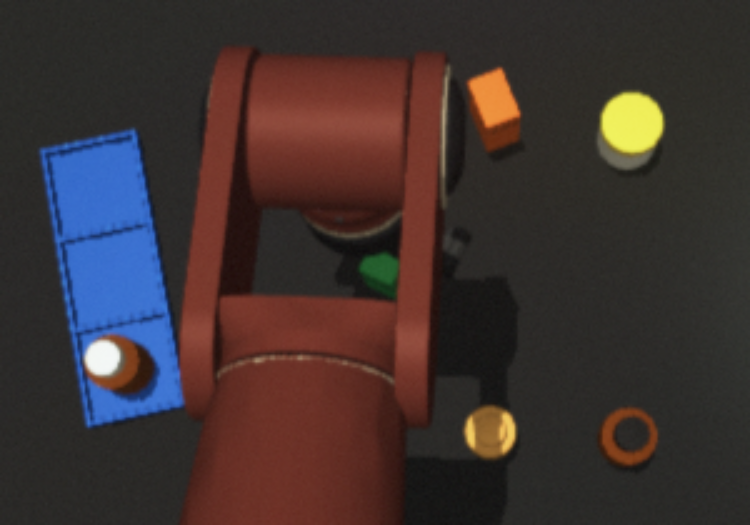

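The bottle stands in the near blue compartment, and the gripper is over the green mailer. I'll descend and grip.

```bash
python3 -m jog '[[[0,0,0.025],[0,0,0]],[[0,0,0.055],[0,0,0]],[[0,0,0.08],[0,0,0]],[[0,0,0.1],[0,0,0]],[[0,0,0.109],[0,0,0]]]'
python3 -m jog '[[[0,0,0],[0,0,0]],[[0,0,0],[0,0,0]]]' 
python3 -m jog '[[[0,0,0],[0,0,0]],[[0,0,0],[0,0,0]],[[0,0,0],[0,0,0]],[[0,0,0],[0,0,0]],[[0,0,0],[0,0,0]]]' 0 40
python3 -m jog '[[[0,0,0],[0,0,0]],[[0,0,0],[0,0,0]]]' 
python3 -m jog '[[[0,0,-0.01],[0,0,0]],[[0,0,-0.03],[0,0,0]],[[0,0,-0.06],[0,0,0]],[[0,0,-0.09],[0,0,0]],[[0,0,-0.11],[0,0,0]]]'
python3 -m jog '[[[0,0,0],[0,0,-0.12]],[[0,0,0],[0,0,-0.24]],[[0,0,0],[0,0,-0.36]],[[0,0,0],[0,0,-0.422]],[[0,0,0],[0,0,-0.422]]]'

```

```text
t: 10.8
tool_pos: [0.5562, 0.0705, 0.0202]
tool_rot: [3.072, -0.655, -0.005]
contact_force: [-0.8, 0.4, -0.3]
opening: 0.0639
grip_force: 0.0
t: 11.0
tool_pos: [0.5585, 0.0705, 0.0234]
tool_rot: [-3.072, 0.657, -0.002]
contact_force: [-0.4, 0.1, 0.3]
opening: 0.0639
grip_force: 0.0
t: 11.5
tool_pos: [0.5588, 0.0704, 0.0236]
tool_rot: [-3.071, 0.658, -0.003]
contact_force: [-0.4, 0.1, 6.0]
opening: 0.0277
grip_force: 40.3
t: 11.7
tool_pos: [0.5588, 0.0704, 0.0236]
tool_rot: [-3.071, 0.658, -0.003]
contact_force: [-0.6, 0.5, 6.2]
opening: 0.0276
grip_force: 40.3
t: 12.2
tool_pos: [0.5582, 0.0704, 0.1347]
tool_rot: [-3.071, 0.658, -0.003]
contact_force: [0.3, 0.4, -0.3]
opening: 0.0279
grip_force: 39.6
t: 12.7
tool_pos: [0.5573, 0.0704, 0.1321]
tool_rot: [3.142, -0.001, -0.001]
contact_force: [-0.7, 0.2, -0.7]
opening: 0.0278
grip_force: 39.6
```

```bash
python3 -m jog '[[[0.005,-0.02,0],[0,0,0]],[[0.013,-0.05,0],[0,0,0]],[[0.022,-0.085,0],[0,0,0]],[[0.031,-0.12,0],[0,0,0]],[[0.04,-0.155,0],[0,0,0]]]'
python3 -m jog '[[[0.009,-0.035,0],[0,0,0]],[[0.017,-0.065,0],[0,0,0]],[[0.022,-0.085,0],[0,0,0]],[[0.022,-0.085,0],[0,0,0]],[[0.022,-0.085,0],[0,0,0]]]'
python3 -m jog '[[[0,0,0.025],[0,0,0]],[[0,0,0.055],[0,0,0]],[[0,0,0.08],[0,0,0]],[[0,0,0.095],[0,0,0]],[[0,0,0.1],[0,0,0]]]'
python3 -m jog '[[[0,0,0.001],[0,0,0]],[[0,0,0.002],[0,0,0]],[[0,0,0.003],[0,0,0]],[[0,0,0.003],[0,0,0]],[[0,0,0.003],[0,0,0]]]'
python3 -m jog '[[[0,0,0.0005],[0,0,0]],[[0,0,0.001],[0,0,0]],[[0,0,0.001],[0,0,0]],[[0,0,0.001],[0,0,0]]]'
python3 - <<'E'
from h import *
s=optics.get_image("scene")["image"];cv2.imwrite("pics/s4.png",cv2.resize(s[130:270,340:540],None,fx=3,fy=3))
E
```

```text
t: 13.2
tool_pos: [0.5977, 0.2266, 0.1322]
tool_rot: [3.141, -0.003, -0.001]
contact_force: [0.0, -0.1, -0.2]
opening: 0.0276
grip_force: 39.7
t: 13.7
tool_pos: [0.6194, 0.3103, 0.1318]
tool_rot: [3.141, -0.001, -0.002]
contact_force: [-0.1, -0.6, -0.6]
opening: 0.0276
grip_force: 39.8
t: 14.2
tool_pos: [0.6183, 0.3089, 0.0299]
tool_rot: [3.14, -0.002, -0.006]
contact_force: [0.0, 0.3, -0.8]
opening: 0.0276
grip_force: 39.8
t: 14.7
tool_pos: [0.6202, 0.3106, 0.0301]
tool_rot: [-3.141, 0.0, -0.002]
contact_force: [0.1, 0.4, -0.7]
opening: 0.0278
grip_force: 39.8
t: 15.1
tool_pos: [0.6197, 0.3104, 0.0282]
tool_rot: [3.142, -0.0, -0.0]
contact_force: [0.4, 0.5, -0.6]
opening: 0.0276
grip_force: 39.8
```

View pics/s4.png

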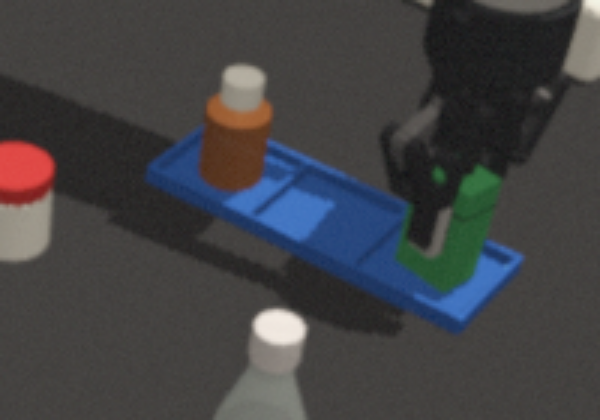

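The mailer is over the far blue compartment, at (450,230) in the crop, clear of the walls. I'll set it down.

```bash
python3 -m jog '[[[0,0,0.001],[0,0,0]],[[0,0,0.001],[0,0,0]],[[0,0,0.0015],[0,0,0]],[[0,0,0.002],[0,0,0]],[[0,0,0.002],[0,0,0]]]'
python3 -m jog '[[[0,0,0.0005],[0,0,0]],[[0,0,0.0005],[0,0,0]],[[0,0,0.0005],[0,0,0]]]'
```

```text
t: 15.65
tool_pos: [0.6199, 0.3104, 0.0266]
tool_rot: [3.142, -0.0, 0.0]
contact_force: [-1.2, -1.0, 1.9]
opening: 0.0275
grip_force: 40.0
t: 15.95
tool_pos: [0.6199, 0.3104, 0.0266]
tool_rot: [3.142, -0.0, 0.0]
contact_force: [-3.2, -1.3, 5.6]
opening: 0.0277
grip_force: 40.5
```

```bash
python3 -m jog '[[[0,0,0],[0,0,0]],[[0,0,0],[0,0,0]],[[0,0,0],[0,0,0]],[[0,0,0],[0,0,0]]]' 0.65
python3 -m jog '[[[0,0,-0.01],[0,0,0]],[[0,0,-0.03],[0,0,0]],[[0,0,-0.06],[0,0,0]],[[0,0,-0.09],[0,0,0]],[[0,0,-0.115],[0,0,0]]]'
python3 -m jog '[[[0.006,0.025,0],[0,0,0]],[[0.013,0.06,0],[0,0,0]],[[0.022,0.1,0],[0,0,0]],[[0.03,0.14,0],[0,0,0]],[[0.036,0.165,0],[0,0,0]]]'
python3 -m jog '[[[0.003,0.014,0],[0,0,0]],[[0.003,0.014,0],[0,0,0]],[[0.003,0.014,0],[0,0,0]],[[0.003,0.014,0],[0,0,0]]]'

```

```text
t: 16.35
tool_pos: [0.6197, 0.3103, 0.0255]
tool_rot: [3.142, -0.0, -0.0]
contact_force: [0.5, -0.3, -0.3]
opening: 0.0554
grip_force: 0.0
t: 16.85
tool_pos: [0.6204, 0.3106, 0.1437]
tool_rot: [-3.141, 0.0, -0.004]
contact_force: [0.2, 0.3, 0.9]
opening: 0.0555
grip_force: 0.0
t: 17.35
tool_pos: [0.6564, 0.1428, 0.1418]
tool_rot: [3.141, -0.003, 0.002]
contact_force: [-0.2, 0.6, -0.1]
opening: 0.0554
grip_force: 0.0
t: 17.75
tool_pos: [0.6585, 0.1328, 0.1409]
tool_rot: [-3.141, -0.002, 0.0]
contact_force: [0.2, 0.3, 0.6]
opening: 0.0556
grip_force: 0.0
```

```bash
python3 -m jog '[[[0,0.001,0.02],[0,0,0]],[[0,0.001,0.05],[0,0,0]],[[0,0.001,0.075],[0,0,0]],[[0,0.001,0.09],[0,0,0]],[[0,0.001,0.094],[0,0,0]]]'
python3 -m jog '[[[0,0,0],[0,0,0]],[[0,0,0],[0,0,0]],[[0,0,0],[0,0,0]]]' 
python3 -m jog '[[[0,0,0],[0,0,0]],[[0,0,0],[0,0,0]],[[0,0,0],[0,0,0]],[[0,0,0],[0,0,0]],[[0,0,0],[0,0,0]]]' 0 30
python3 -m jog '[[[0,0,0],[0,0,0]],[[0,0,0],[0,0,0]]]' 
python3 -m jog '[[[0,0,-0.005],[0,0,0]],[[0,0,-0.02],[0,0,0]],[[0,0,-0.05],[0,0,0]],[[0,0,-0.08],[0,0,0]],[[0,0,-0.11],[0,0,0]]]'
python3 - <<'E'
from h import *
s=optics.get_image("scene")["image"];cv2.imwrite("pics/s5.png",cv2.resize(s[110:310,300:540],None,fx=2.5,fy=2.5))
E
```

```text
t: 18.25
tool_pos: [0.657, 0.1313, 0.0443]
tool_rot: [3.141, 0.002, -0.006]
contact_force: [-0.9, -0.2, 0.3]
opening: 0.0556
grip_force: 0.0
t: 18.55
tool_pos: [0.6601, 0.1306, 0.0488]
tool_rot: [-3.141, 0.0, -0.005]
contact_force: [0.1, -0.0, -0.4]
opening: 0.0562
grip_force: 0.0
t: 19.05
tool_pos: [0.6594, 0.1304, 0.0477]
tool_rot: [-3.142, 0.0, -0.002]
contact_force: [-0.1, 0.1, 2.9]
opening: 0.026
grip_force: 29.4
t: 19.25
tool_pos: [0.6594, 0.1304, 0.0476]
tool_rot: [-3.142, 0.0, -0.002]
contact_force: [1.0, 0.8, 5.9]
opening: 0.0264
grip_force: 29.6
t: 19.75
tool_pos: [0.6583, 0.1303, 0.1581]
tool_rot: [-3.142, 0.0, 0.001]
contact_force: [-1.1, -0.3, -0.0]
opening: 0.0257
grip_force: 29.6
```

View pics/s5.png

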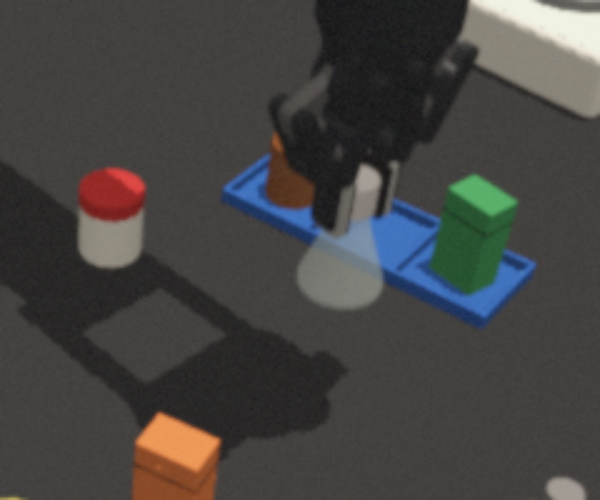

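The flask is held upright by its cap, and the mailer stands in the far blue compartment. I'll carry the flask to the far white compartment.

```bash
python3 -m jog '[[[-0.003,0.02,0],[0,0,0]],[[-0.007,0.05,0],[0,0,0]],[[-0.012,0.08,0],[0,0,0]],[[-0.018,0.115,0],[0,0,0]],[[-0.023,0.15,0],[0,0,0]]]' >/dev/null
python3 -m jog '[[[-0.005,0.035,0],[0,0,0]],[[-0.01,0.07,0],[0,0,0]],[[-0.016,0.105,0],[0,0,0]],[[-0.021,0.14,0],[0,0,0]],[[-0.026,0.17,0],[0,0,0]]]'
python3 -m jog '[[[-0.004,0.03,0],[0,0,0]],[[-0.008,0.055,0],[0,0,0]],[[-0.011,0.075,0],[0,0,0]],[[-0.012,0.083,0],[0,0,0]],[[-0.012,0.083,0],[0,0,0]]]'
python3 -m jog '[[[0,0,0],[0,0,0]],[[0,0,0],[0,0,0]]]'
python3 -m jog '[[[0,0,0.02],[0,0,0]],[[0,0,0.05],[0,0,0]],[[0,0,0.08],[0,0,0]],[[0,0,0.095],[0,0,0]],[[0,0,0.1],[0,0,0]]]'
python3 -m jog '[[[0,0,0],[0,0,0]],[[0,0,0],[0,0,0]],[[0,0,0],[0,0,0]]]'
python3 - <<'E'
from h import *
s=optics.get_image("scene")["image"];cv2.imwrite("pics/s6.png",cv2.resize(s[200:410,60:340],None,fx=2.5,fy=2.5))
E
```

```text
t: 20.8
tool_pos: [0.6078, -0.1918, 0.1553]
tool_rot: [-3.141, 0.002, 0.004]
contact_force: [0.5, 0.3, -0.9]
opening: 0.0263
grip_force: 29.6
t: 21.3
tool_pos: [0.5971, -0.2734, 0.1562]
tool_rot: [-3.141, 0.003, 0.001]
contact_force: [0.1, -0.4, -0.8]
opening: 0.0258
grip_force: 29.6
t: 21.5
tool_pos: [0.5979, -0.2715, 0.1567]
tool_rot: [-3.141, -0.002, 0.0]
contact_force: [0.5, -0.7, -0.9]
opening: 0.0262
grip_force: 29.6
t: 22.0
tool_pos: [0.5966, -0.2711, 0.0544]
tool_rot: [-3.139, -0.001, 0.005]
contact_force: [0.4, -0.7, -1.1]
opening: 0.0262
grip_force: 29.6
t: 22.3
tool_pos: [0.5989, -0.2733, 0.059]
tool_rot: [3.14, -0.0, 0.005]
contact_force: [0.7, -0.9, -0.7]
opening: 0.0256
grip_force: 29.6
```

View pics/s6.png

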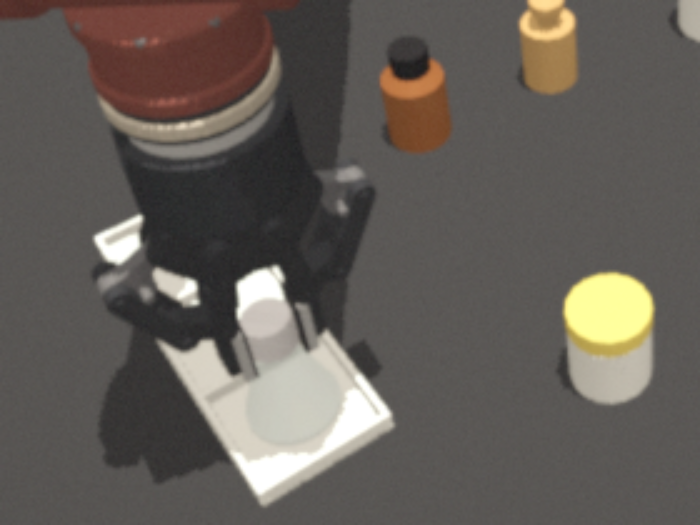

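The flask is a few mm above the far white compartment floor, at (295,395) in the crop, inside the walls. I'll lower it to contact.

```bash
python3 -m jog '[[[0,0,0.001],[0,0,0]],[[0,0,0.002],[0,0,0]],[[0,0,0.004],[0,0,0]],[[0,0,0.004],[0,0,0]],[[0,0,0.004],[0,0,0]]]'
python3 -m jog '[[[0,0,0.0005],[0,0,0]],[[0,0,0.001],[0,0,0]],[[0,0,0.0015],[0,0,0]],[[0,0,0.0015],[0,0,0]],[[0,0,0.0015],[0,0,0]]]'
```

```text
t: 22.85
tool_pos: [0.5975, -0.2726, 0.0526]
tool_rot: [-3.141, 0.0, 0.001]
contact_force: [0.1, 0.2, 0.9]
opening: 0.026
grip_force: 29.6
t: 23.35
tool_pos: [0.5977, -0.2726, 0.0513]
tool_rot: [-3.142, 0.0, 0.0]
contact_force: [0.8, 0.4, -0.8]
opening: 0.026
grip_force: 29.6
```

```bash
python3 -m jog '[[[0,0,0.0005],[0,0,0]],[[0,0,0.0005],[0,0,0]],[[0,0,0.001],[0,0,0]],[[0,0,0.001],[0,0,0]],[[0,0,0.001],[0,0,0]]]'
python3 -m jog '[[[0,0,0.0005],[0,0,0]],[[0,0,0.0005],[0,0,0]],[[0,0,0.0005],[0,0,0]]]'
```

```text
t: 23.85
tool_pos: [0.5979, -0.2726, 0.0507]
tool_rot: [3.142, -0.0, 0.001]
contact_force: [-1.6, 1.6, 1.7]
opening: 0.026
grip_force: 29.8
t: 24.15
tool_pos: [0.5981, -0.2727, 0.0507]
tool_rot: [3.141, -0.0, 0.001]
contact_force: [-0.7, 1.8, 4.6]
opening: 0.0262
grip_force: 30.1
```

```bash
python3 -m jog '[[[0,0,0],[0,0,0]],[[0,0,0],[0,0,0]],[[0,0,0],[0,0,0]],[[0,0,0],[0,0,0]],[[0,0,0],[0,0,0]]]' 0.7
python3 -m jog '[[[0,0,-0.01],[0,0,0]],[[0,0,-0.03],[0,0,0]],[[0,0,-0.06],[0,0,0]],[[0,0,-0.08],[0,0,0]],[[0,0,-0.09],[0,0,0]]]' >/dev/null
python3 -m jog '[[[-0.015,-0.025,0],[0,0,0]],[[-0.035,-0.055,0],[0,0,0]],[[-0.055,-0.086,0],[0,0,0]],[[-0.075,-0.118,0],[0,0,0]],[[-0.095,-0.15,0],[0,0,0]]]' >/dev/null
python3 -m jog '[[[-0.02,-0.031,0],[0,0,0]],[[-0.04,-0.062,0],[0,0,0]],[[-0.06,-0.093,0],[0,0,0]],[[-0.073,-0.113,0],[0,0,0]],[[-0.073,-0.113,0],[0,0,0]]]'
python3 -m jog '[[[0,0,0],[0,0,0]],[[0,0,0],[0,0,0]],[[0,0,0],[0,0,0]]]'

```

```text
t: 24.65
tool_pos: [0.5976, -0.2726, 0.0495]
tool_rot: [-3.141, 0.0, 0.0]
contact_force: [-0.7, 0.5, -0.1]
opening: 0.0594
grip_force: 0.0
t: 26.15
tool_pos: [0.4281, -0.0076, 0.1392]
tool_rot: [-3.141, -0.004, 0.001]
contact_force: [0.4, -0.3, -0.1]
opening: 0.0595
grip_force: 0.0
t: 26.45
tool_pos: [0.4302, -0.0103, 0.1399]
tool_rot: [3.141, -0.002, -0.0]
contact_force: [0.2, 0.5, 0.0]
opening: 0.0598
grip_force: 0.0
```

```bash
python3 -m jog '[[[0,0,0.025],[0,0,0]],[[0,0,0.055],[0,0,0]],[[0,0,0.09],[0,0,0]],[[0,0,0.115],[0,0,0]],[[0,0,0.123],[0,0,0]]]' >/dev/null
python3 -m jog '[[[0,0,0],[0,0,0]],[[0,0,0],[0,0,0]],[[0,0,0],[0,0,0]]]' 
python3 -m jog '[[[0,0,0],[0,0,0]],[[0,0,0],[0,0,0]],[[0,0,0],[0,0,0]],[[0,0,0],[0,0,0]],[[0,0,0],[0,0,0]]]' 0 80
python3 -m jog '[[[0,0,0],[0,0,0]],[[0,0,0],[0,0,0]]]' 
python3 -m jog '[[[0,0,-0.005],[0,0,0]],[[0,0,-0.02],[0,0,0]],[[0,0,-0.05],[0,0,0]],[[0,0,-0.08],[0,0,0]],[[0,0,-0.11],[0,0,0]]]'
python3 -m jog '[[[0,0,-0.005],[0,0,0]],[[0,0,-0.005],[0,0,0]]]'

```

```text
t: 27.25
tool_pos: [0.4314, -0.01, 0.0186]
tool_rot: [3.141, -0.001, 0.005]
contact_force: [0.4, -1.7, 0.2]
opening: 0.0602
grip_force: 0.0
t: 27.75
tool_pos: [0.431, -0.01, 0.0184]
tool_rot: [3.141, -0.0, 0.004]
contact_force: [-1.1, -0.6, 5.4]
opening: 0.0362
grip_force: 79.6
t: 27.95
tool_pos: [0.431, -0.01, 0.0184]
tool_rot: [3.141, -0.0, 0.004]
contact_force: [-2.6, -0.2, 6.3]
opening: 0.0363
grip_force: 79.6
t: 28.45
tool_pos: [0.4283, -0.0092, 0.1265]
tool_rot: [-3.141, 0.0, 0.004]
contact_force: [1.1, -0.2, -4.4]
opening: 0.036
grip_force: 80.6
t: 28.65
tool_pos: [0.4297, -0.0095, 0.1317]
tool_rot: [3.142, -0.0, 0.001]
contact_force: [-0.7, 0.0, -4.8]
opening: 0.0363
grip_force: 80.6
```

```bash
python3 -m jog '[[[0.001,0.015,0],[0,0,0]],[[0.003,0.04,0],[0,0,0]],[[0.005,0.07,0],[0,0,0]],[[0.007,0.1,0],[0,0,0]],[[0.01,0.13,0],[0,0,0]]]' >/dev/null
python3 -m jog '[[[0.002,0.03,0],[0,0,0]],[[0.004,0.06,0],[0,0,0]],[[0.007,0.09,0],[0,0,0]],[[0.009,0.12,0],[0,0,0]],[[0.01,0.14,0],[0,0,0]]]'
python3 -m jog '[[[0,0.004,0],[0,0,0]],[[0,0.004,0],[0,0,0]],[[0,0.004,0],[0,0,0]],[[0,0.004,0],[0,0,0]]]'
python3 -m jog '[[[0,0,0.02],[0,0,0]],[[0,0,0.05],[0,0,0]],[[0,0,0.08],[0,0,0]],[[0,0,0.095],[0,0,0]],[[0,0,0.1],[0,0,0]]]' >/dev/null
python3 -m jog '[[[0,0,0],[0,0,0]],[[0,0,0],[0,0,0]],[[0,0,0],[0,0,0]]]'
python3 -m jog '[[[0,0,0.001],[0,0,0]],[[0,0,0.002],[0,0,0]],[[0,0,0.004],[0,0,0]],[[0,0,0.004],[0,0,0]],[[0,0,0.004],[0,0,0]]]'
python3 - <<'E'
from h import *
s=optics.get_image("scene")["image"];cv2.imwrite("pics/s7.png",cv2.resize(s[200:410,60:340],None,fx=2.5,fy=2.5))
E
```

```text
t: 29.65
tool_pos: [0.4482, -0.2802, 0.1285]
tool_rot: [-3.138, 0.002, 0.006]
contact_force: [-0.7, 0.5, -5.0]
opening: 0.0361
grip_force: 81.1
t: 30.05
tool_pos: [0.4496, -0.2824, 0.1314]
tool_rot: [-3.141, -0.002, 0.001]
contact_force: [-0.3, -0.3, -4.2]
opening: 0.036
grip_force: 81.1
t: 30.85
tool_pos: [0.4509, -0.2846, 0.0337]
tool_rot: [3.139, -0.0, 0.004]
contact_force: [0.4, 0.7, -4.7]
opening: 0.0363
grip_force: 81.1
t: 31.35
tool_pos: [0.4495, -0.2835, 0.0276]
tool_rot: [-3.141, 0.0, 0.0]
contact_force: [-0.3, 0.4, -4.0]
opening: 0.0362
grip_force: 81.1
```

View pics/s7.png

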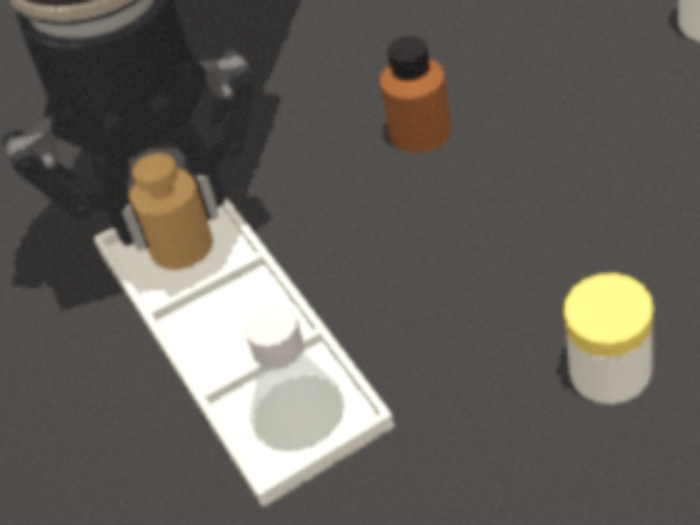

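The flask stands in the far white compartment, and the weight is above the near one at (180,240) in the crop. I'll lower the last ~6 mm.

```bash
python3 -m jog '[[[0,0,0.001],[0,0,0]],[[0,0,0.002],[0,0,0]],[[0,0,0.003],[0,0,0]],[[0,0,0.0045],[0,0,0]],[[0,0,0.0045],[0,0,0]]]'
python3 -m jog '[[[0,0,0.0005],[0,0,0]],[[0,0,0.001],[0,0,0]],[[0,0,0.0015],[0,0,0]],[[0,0,0.0015],[0,0,0]],[[0,0,0.0015],[0,0,0]]]'
python3 -m jog '[[[0,0,0.0003],[0,0,0]],[[0,0,0.0006],[0,0,0]],[[0,0,0.0006],[0,0,0]],[[0,0,0.0006],[0,0,0]]]'
```

```text
t: 31.9
tool_pos: [0.4495, -0.2834, 0.023]
tool_rot: [-3.141, 0.0, 0.001]
contact_force: [0.7, 0.1, -4.0]
opening: 0.0358
grip_force: 81.1
t: 32.4
tool_pos: [0.4497, -0.2836, 0.0218]
tool_rot: [3.142, -0.0, 0.0]
contact_force: [0.3, 0.5, -5.0]
opening: 0.036
grip_force: 81.1
t: 32.8
tool_pos: [0.4498, -0.2836, 0.0215]
tool_rot: [3.142, -0.0, 0.0]
contact_force: [-2.1, 0.4, -1.9]
opening: 0.0364
grip_force: 81.1
```

```bash
python3 -m jog '[[[0,0,0.0005],[0,0,0]],[[0,0,0.0008],[0,0,0]],[[0,0,0.0008],[0,0,0]]]'
python3 -m jog '[[[0,0,0],[0,0,0]],[[0,0,0],[0,0,0]],[[0,0,0],[0,0,0]],[[0,0,0],[0,0,0]],[[0,0,0],[0,0,0]]]' 0.7
python3 -m jog '[[[0,0,-0.01],[0,0,0]],[[0,0,-0.03],[0,0,0]],[[0,0,-0.06],[0,0,0]],[[0,0,-0.09],[0,0,0]],[[0,0,-0.12],[0,0,0]]]' >/dev/null
python3 -m jog '[[[0,-0.025,0],[0,0,0]],[[0,-0.06,0],[0,0,0]],[[0,-0.1,0],[0,0,0]],[[-0.001,-0.14,0],[0,0,0]],[[-0.002,-0.18,0],[0,0,0]]]' 0.9 >/dev/null
python3 -m jog '[[[0,-0.04,0],[0,0,0]],[[0,-0.08,0],[0,0,0]],[[0,-0.12,0],[0,0,0]],[[-0.001,-0.16,0],[0,0,0]],[[-0.002,-0.19,0],[0,0,0]]]' >/dev/null
python3 -m jog '[[[0,-0.02,0],[0,0,0]],[[0,-0.033,0],[0,0,0]],[[0,-0.033,0],[0,0,0]],[[0,-0.033,0],[0,0,0]],[[0,-0.033,0],[0,0,0]]]'
```

```text
t: 33.1
tool_pos: [0.4498, -0.2837, 0.0215]
tool_rot: [-3.141, 0.0, 0.001]
contact_force: [-4.6, 2.8, 5.6]
opening: 0.0362
grip_force: 81.6
t: 33.6
tool_pos: [0.4498, -0.2837, 0.0204]
tool_rot: [3.141, -0.0, 0.0]
contact_force: [-0.6, 0.1, -0.3]
opening: 0.0593
grip_force: 0.0
t: 35.6
tool_pos: [0.4459, 0.1185, 0.1405]
tool_rot: [3.141, -0.002, 0.0]
contact_force: [0.3, 0.4, 0.3]
opening: 0.0769
grip_force: 0.0
```

```bash
python3 -m jog '[[[0,0,0.025],[0,0,0]],[[0,0,0.055],[0,0,0]],[[0,0,0.09],[0,0,0]],[[0,0,0.112],[0,0,0]],[[0,0,0.121],[0,0,0]]]' >/dev/null
python3 -m jog '[[[0,0,0],[0,0,0]],[[0,0,0],[0,0,0]],[[0,0,0],[0,0,0]]]' 
python3 -m jog '[[[0,0,0],[0,0,0]],[[0,0,0],[0,0,0]],[[0,0,0],[0,0,0]],[[0,0,0],[0,0,0]],[[0,0,0],[0,0,0]]]' 0 40
python3 -m jog '[[[0,0,0],[0,0,0]],[[0,0,0],[0,0,0]]]' 
python3 -m jog '[[[0,0,-0.005],[0,0,0]],[[0,0,-0.02],[0,0,0]],[[0,0,-0.05],[0,0,0]],[[0,0,-0.08],[0,0,0]],[[0,0,-0.11],[0,0,0]]]' >/dev/null
python3 -m jog '[[[0,0,-0.005],[0,0,0]],[[0,0,-0.01],[0,0,0]],[[0,0,-0.01],[0,0,0]]]'

```

```text
t: 36.4
tool_pos: [0.4473, 0.1194, 0.0212]
tool_rot: [-3.141, 0.001, -0.005]
contact_force: [-0.8, 0.3, -0.1]
opening: 0.0772
grip_force: 0.0
t: 36.9
tool_pos: [0.4465, 0.1195, 0.0205]
tool_rot: [-3.142, -0.0, -0.002]
contact_force: [-2.0, -0.6, 5.8]
opening: 0.0471
grip_force: 40.6
t: 37.1
tool_pos: [0.4465, 0.1195, 0.0205]
tool_rot: [-3.142, 0.0, -0.002]
contact_force: [-2.2, -0.3, 7.0]
opening: 0.0468
grip_force: 40.6
t: 37.9
tool_pos: [0.4453, 0.1194, 0.1387]
tool_rot: [3.141, -0.0, -0.002]
contact_force: [-0.3, -0.6, -1.1]
opening: 0.0465
grip_force: 41.2
```

```bash
python3 -m jog '[[[0.004,0.02,0],[0,0,0]],[[0.01,0.05,0],[0,0,0]],[[0.016,0.085,0],[0,0,0]],[[0.023,0.12,0],[0,0,0]],[[0.03,0.155,0],[0,0,0]]]' >/dev/null
python3 -m jog '[[[0.007,0.035,0],[0,0,0]],[[0.014,0.07,0],[0,0,0]],[[0.021,0.105,0],[0,0,0]],[[0.028,0.14,0],[0,0,0]],[[0.034,0.175,0],[0,0,0]]]' >/dev/null
python3 -m jog '[[[0.007,0.035,0],[0,0,0]],[[0.012,0.055,0],[0,0,0]],[[0.014,0.068,0],[0,0,0]],[[0.014,0.068,0],[0,0,0]],[[0.014,0.068,0],[0,0,0]]]'
python3 -m jog '[[[0,0,0],[0,0,0]],[[0,0,0],[0,0,0]],[[0,0,0],[0,0,0]]]'
python3 - <<'E'
from h import *
s=optics.get_image("scene")["image"];cv2.imwrite("pics/s8.png",cv2.resize(s[180:410,60:340],None,fx=2.5,fy=2.5))
E
```

```text
t: 39.4
tool_pos: [0.5231, -0.2776, 0.1382]
tool_rot: [-3.14, 0.0, 0.003]
contact_force: [0.3, 0.6, -1.4]
opening: 0.0468
grip_force: 41.3
t: 39.7
tool_pos: [0.5237, -0.2779, 0.1395]
tool_rot: [3.142, 0.001, 0.0]
contact_force: [0.2, -0.6, -1.0]
opening: 0.0469
grip_force: 41.3
```

View pics/s8.png

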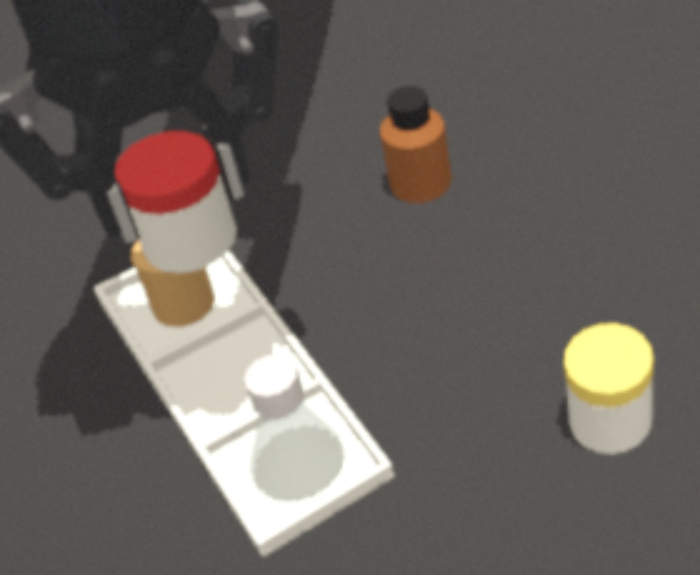

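The pot is held upright above the middle compartment, and the weight and flask are standing either side. I'll lower it.

```bash
python3 -m jog '[[[0,0,0.02],[0,0,0]],[[0,0,0.05],[0,0,0]],[[0,0,0.08],[0,0,0]],[[0,0,0.1],[0,0,0]],[[0,0,0.107],[0,0,0]]]' >/dev/null
python3 -m jog '[[[0,0,0],[0,0,0]],[[0,0,0],[0,0,0]],[[0,0,0],[0,0,0]],[[0,0,0],[0,0,0]]]'
python3 -m jog '[[[0,0,0.001],[0,0,0]],[[0,0,0.002],[0,0,0]],[[0,0,0.004],[0,0,0]],[[0,0,0.005],[0,0,0]],[[0,0,0.005],[0,0,0]]]'
python3 -m jog '[[[0,0,0],[0,0,0]],[[0,0,0],[0,0,0]]]'
```

```text
t: 40.65
tool_pos: [0.5246, -0.2792, 0.034]
tool_rot: [3.14, -0.0, 0.003]
contact_force: [0.4, 0.4, -1.2]
opening: 0.0467
grip_force: 41.3
t: 41.15
tool_pos: [0.5234, -0.2785, 0.027]
tool_rot: [-3.141, 0.0, 0.001]
contact_force: [0.7, 0.2, -0.7]
opening: 0.0471
grip_force: 41.3
t: 41.35
tool_pos: [0.5237, -0.2786, 0.0274]
tool_rot: [3.142, -0.0, 0.0]
contact_force: [-0.6, 0.5, -0.7]
opening: 0.0468
grip_force: 41.3
```

```bash
python3 -m jog '[[[0,0,0.001],[0,0,0]],[[0,0,0.002],[0,0,0]],[[0,0,0.003],[0,0,0]],[[0,0,0.003],[0,0,0]],[[0,0,0.003],[0,0,0]]]'
python3 -m jog '[[[0,0,0.0005],[0,0,0]],[[0,0,0.001],[0,0,0]],[[0,0,0.001],[0,0,0]],[[0,0,0.001],[0,0,0]]]'
python3 -m jog '[[[0,0,0.0004],[0,0,0]],[[0,0,0.0004],[0,0,0]],[[0,0,0.0004],[0,0,0]]]'
```

```text
t: 41.85
tool_pos: [0.5236, -0.2786, 0.0243]
tool_rot: [-3.141, 0.0, 0.0]
contact_force: [-1.1, -0.6, -0.8]
opening: 0.0469
grip_force: 41.3
t: 42.25
tool_pos: [0.5238, -0.2787, 0.0236]
tool_rot: [3.142, -0.0, 0.0]
contact_force: [-0.3, 0.4, 1.3]
opening: 0.0469
grip_force: 41.4
t: 42.55
tool_pos: [0.5238, -0.2787, 0.0236]
tool_rot: [3.141, -0.0, 0.0]
contact_force: [-3.1, 0.3, 5.1]
opening: 0.0469
grip_force: 41.5
```

```bash
python3 -m jog '[[[0,0,0],[0,0,0]],[[0,0,0],[0,0,0]],[[0,0,0],[0,0,0]],[[0,0,0],[0,0,0]],[[0,0,0],[0,0,0]]]' 0.85
python3 -m jog '[[[0,0,-0.01],[0,0,0]],[[0,0,-0.03],[0,0,0]],[[0,0,-0.06],[0,0,0]],[[0,0,-0.09],[0,0,0]],[[0,0,-0.12],[0,0,0]]]' >/dev/null
python3 -m jog '[[[0,0,-0.03],[0,0,0]],[[0,0,-0.07],[0,0,0]],[[-0.02,0.02,-0.1],[0,0,0]],[[-0.04,0.05,-0.1],[0,0,0]],[[-0.06,0.08,-0.1],[0,0,0]]]' >/dev/null
python3 -m jog '[[[-0.03,0.04,0],[0,0,0]],[[-0.05,0.08,0],[0,0,0]],[[-0.07,0.12,0],[0,0,0]],[[-0.09,0.16,0],[0,0,0]],[[-0.11,0.18,0],[0,0,0]]]' >/dev/null
python3 -m jog '[[[0,0,0],[0,0,0]],[[0,0,0],[0,0,0]],[[0,0,0],[0,0,0]],[[0,0,0],[0,0,0]],[[0,0,0],[0,0,0]]]'
python3 - <<'E'
from h import *
for n in("top","scene"):cv2.imwrite(f"pics/{n}9.png",optics.get_image(n)["image"])
E
```

```text
t: 43.05
tool_pos: [0.5236, -0.2786, 0.0228]
tool_rot: [-3.142, 0.0, 0.0]
contact_force: [0.3, 0.3, -0.2]
opening: 0.0723
grip_force: 0.0
t: 45.05
tool_pos: [0.3544, -0.5378, 0.2432]
tool_rot: [3.141, 0.002, 0.0]
contact_force: [-0.5, 0.8, 0.8]
opening: 0.0727
grip_force: 0.0
```

View pics/top9.png

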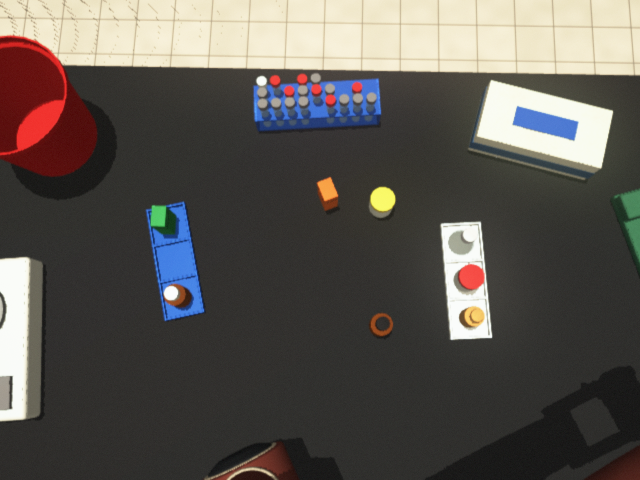

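View pics/scene9.png

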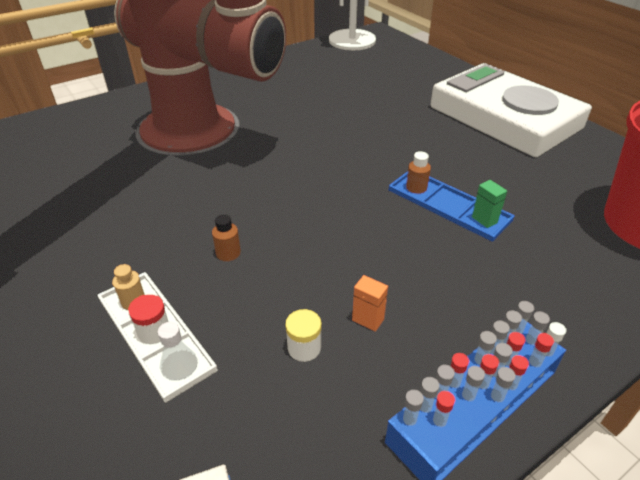

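Both views show all five items standing upright, each in its own compartment: mailer (160,215) and bottle (176,295) in the blue tray, flask (468,237), pot (470,277) and weight (474,317) in the white. The spares are unmoved at (327,190), (382,200) and (381,324), and the gripper is clear.

```bash
python3 -c "
from station import job; print(job.finish_job())"
```

```text
the job is handed in; nothing more can be done
None
```

Both kits are made up and handed in at about 45 s: all five items stand upright in their own compartments of the right trays, and the final pictures show the spares where they started.

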